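Ring held over the sprue former

TASK

Lift the yellow guard off the blue sprue former and hang it astride the bar of the little steel rail, then let go of it. Then pick up the grey steel casting ring, carry it across to the former, and finish still holding it upright and still, hovering centred above it with its lower edge about 1 cm higher than the top of the red pin, so that the fit can be checked: do not let the ring touch the former, and do not let go of it. Leave the guard hanging and everything else on the bench where it stands.

Things in the scene. Friction and masses are not known exactly. Their poses are not given: they have to be found in the camera images.
- former: blue round sprue former fixed to the bench: base disc 72 mm across, 10 mm thick, with a cone 30 mm wide at its foot in the middle and a brass pin with a red ball on it, top 40 mm above the bench; origin under its centre, z up. It stands left or right of the rail, the ring on the other side
- pin_top (a point): top of the red ball on the former's pin, on the former's axis, 40 mm above the bench
- guard: yellow saddle-roof guard, 80 g, 36 mm long along x (ridge), 51 wide along y, legs 44 apart inside, roof 45 deg, open below and at x ends; starts on the former astride its cone. Origin between its feet, at their underside; outer ridge 46 mm above. Black grip fin on top: 10 thick along x, 30 wide along y, top 80 mm above origin: grip across x, fingertips at least 48 mm above origin
- guard_ridge (a point): middle of the guard's inner ridge, 42 mm above the guard's origin; on the bar it rests about 8 mm above the bar's axis
- rail: small steel drying rail fixed to the bench: base plate 175 x 50 x 8 mm, round bar 12 mm thick along its x with its axis 90 mm above the bench, on two posts at x = -78 and +78 mm whose ball tops reach 98 mm; origin under its centre
- bar_mid (a point): middle of the rail's bar, on the bar's axis, 90 mm above the bench; its x lies along the bar
- ring: grey steel casting ring (open tube) standing on end, 52 mm outside diameter, 50 mm tall, about 0.2 kg; origin at the centre of its lower edge, z up along its axis; its yaw does not matter
- red_jar: jar with a red cap, 42 mm across, 46 mm tall; origin under its centre; not to be disturbed
- blue_jar: jar with a blue cap, 48 mm across, 62 mm tall; origin under its centre; not to be disturbed
- bottle: white bottle with a yellowish cap, 60 mm across, 110 mm tall; origin under its centre; not to be disturbed
- wax_tin: low tin with a red lid, 66 mm across, 24 mm tall; origin under its centre; not to be disturbed
- tape: roll of masking tape lying flat, 78 mm across, 18 mm tall; origin under its centre; not to be disturbed
- burs: aluminium block with burs standing in it, 34 x 80 x 43 mm; origin under its centre; not to be disturbed
Not all that is in view belongs to the job. Leave any green look-alike of the ring alone.

How it is judged:
By the outcome, as a careful person would: the job done as asked, in the order asked, and still so for the second after the job is handed in, while the arm keeps its last pose, push and grip.
It also fails if it takes over 64 s, if anything falls off the work surface, if the arm or the gripper's body presses on something with over 40 N, if the wrist force passes 120 N, or if a joint passes its speed limit or range.

ROBOT

A 6-joint arm with a two-finger parallel gripper is mounted at the origin on a cart in front of the work surface, level with it; the furniture and walls round the work are solid. World frame = base frame: x ahead of the robot, y to its left, z up, the work surface at z = 0. Lengths are in mm, angles in degrees, forces in N, time in s.
With the tool pointing down it reaches from about 350 to 775 mm from the base axis. Payload 7.3 kg.
Tool frame: the origin (TCP) lies between the finger pads; the fingertips stand 22 mm ahead of it and the grasp point (between the pads) lies 3 mm ahead of it; z points along the fingers, y is the line along which they close (so a half turn about z gives the same grasp; the last joint's range is limited). The gripper opens to 92 mm and grips with 3 to 60 N. Pads are 19 mm wide; open, the fingers measure 130 mm over their backs; the gripper's body (75 mm by 190 mm) begins 47 mm behind the grasp point.
Start: joints at [64.802, 19.595, 87.324, -0, 73.075, -8.365], TCP at [152.02, 502.526, 248.741] pointing down, gripper open.
Joint ranges: [-145.02, 145.02], [-44.19, 115.74], [2.07, 154.8], [-57.11, 237.11], [16.16, 152.29], [-177.93, 177.93]. Speed limits (degrees/s): [147.25, 147.25, 180, 180, 180, 180].

INTERFACE

Orientations are given as a 3x3 rotation matrix whose columns are the frame's x, y, z axes.
In Python, from bench import * gives the robot as it stands. The module is installed in compiled form; this text tells all that it offers.
- The arm moves only by the tool apply_moves, never from a script. Its argument "commands" is a list of rows, each a list of 4 numbers: the shift along the tool's x, y, z in mm, then the turn about the tool's z in rad. A call has 1 to 12 rows; each row is the pose to reach, as a shift and turn from the pose commanded when the call began, along the tool's axes at that moment; what a row does not reach only later rows make up. A row lasts 1/10 s, in which the tool goes at most 50 mm and 8.59 degrees, less where a joint would pass 70% of its speed; a pose out of reach is approached as far as the arm can. A call with a gripper value outside its range is refused whole. "hand" is the opening in per cent of the stroke, from 0 (shut) to 100 (fully open), set as the call begins (left out, the last holds). The fingers move at their own pace and stop on an object; "newtons" is the grip in N (left out, the last holds). Time passes only in rows, so rows that repeat a pose let the fingers close. It gives the time, the measured TCP pose, the force, the opening and the grip force at its end, in the units of the state.
- get_obs(): the state, without advancing time (a new reading comes with each control period).
- capture(name): name is "scene" or "top" or "wrist"; returns a dict with "color" (480x640x3 uint8, red, green, blue), "fov_y" (degrees; the focal length in pixels is half the picture's height over the tangent of half this angle, whatever the lens; pixels are square), "cx", "cy" (the principal point, pixels), "k1" (the pictures are not rectified: a ray, as slopes to the right and down, at radius r is drawn at 1 + k1 r^2 times it, then the intrinsics apply), "R" (3x3) and "t" (3): a world point X has camera coordinates R X + t. Camera axes: x right, y down, z forward; pixel columns grow to the right and rows downward; lengths in mm; the calibration is good to about 2 mm. A picture is of the moment at which its call begins. There is no depth.
- job_done(): hands the job in; it is judged then, once.
The state is a dict: "clock": time; "joints": joint angles; "joint_vel": joint speeds; "effort": joint torques, N m; "ee_pos": TCP position; "tool_rot": TCP orientation; "wrist_force": force on the tool from outside, world axes, zero at the start; "torque": the same for the moment, N m; "gripper_width": finger opening in mm; "grasp_force": force on a finger pad.
Only numpy, scipy, OpenCV 4.12 (cv2) and the standard library are available. Lean on these libraries where they do the work, as an engineer would, in place of code of your own. Each camera call takes 0.05 s, during which the arm holds its last target. There are 200 camera calls.

## Working session

There is one attempt and no reset: what is moved stays moved. The work goes in short steps, Python scripts to look and compute and a tool call to move; the robot and the scene stay as the last step left them, time stands still between calls to the robot, and variables do not carry over. Pictures are saved under pics/ and viewed, at most 10 in all, crops included, and the job is handed in when it is done.

Besides the shell and the picture viewer there is one more tool, called after ">>>" as name(argument=value, ...) on one line, values as JSON. apply_moves: Moves the arm, as the interface text tells. Its arguments: {"type":"object","properties":{"commands":{"type":"array","items":{"type":"array","items":{"type":"number"}}},"hand":{"type":"number"},"newtons":{"type":"number"}},"required":["commands"]}

```bash
mkdir -p pics; cat > h.py <<'E'
from bench import *
import numpy as np, cv2
def snap(c,name):
    d=capture(c); cv2.imwrite(f'pics/{name}.png',d['color'][:,:,::-1]); np.save(f'pics/{name}.npy',d,allow_pickle=True); return d
def load(name): return np.load(f'pics/{name}.npy',allow_pickle=True).item()
def K(d):
    f=240/np.tan(np.radians(d['fov_y'])/2); return np.array([[f,0,d['cx']],[0,f,d['cy']],[0,0,1.]])
def dist(d): return np.array([d['k1'],0,0,0,0.])
def ray(d,uv):
    p=cv2.undistortPoints(np.array([[uv]],float),K(d),dist(d))[0,0]
    R=np.array(d['R']);t=np.array(d['t']); return -R.T@t, R.T@np.array([p[0],p[1],1])
def atz(d,uv,z):
    o,v=ray(d,uv); return o+v*(z-o[2])/v[2]
def proj(d,X):
    R=np.array(d['R']); return cv2.projectPoints(np.atleast_2d(np.array(X,float)),cv2.Rodrigues(R)[0],np.array(d['t'],float),K(d),dist(d))[0][:,0]
def tri(obs):
    A=0;b=0
    for d,uv in obs:
        o,v=ray(d,uv);v=v/np.linalg.norm(v);P=np.eye(3)-np.outer(v,v);A=A+P;b=b+P@o
    return np.linalg.solve(A,b)
E
python3 - <<'E'
from h import *
a=snap('scene','s0');b=snap('top','t0');c=snap('wrist','w0')
for d in(a,b,c): print(d['fov_y'],d['k1'],(-np.array(d['R']).T@np.array(d['t'])).round())
s=get_obs();print(s['clock'],s['ee_pos'],np.round(s['tool_rot'],3),s['gripper_width'])
E
```

```text
44.86135478118125 -0.030096463599146778 [-467. -605.  615.]
50.07850737138005 -0.09802238086080597 [ 392.  -24. 1382.]
66.68470518024156 -0.014626788228647268 [ 84. 524. 384.]
0.15 [151.87780439 502.275274   248.20445204] [[-0.957  0.29  -0.   ]
 [ 0.29   0.957 -0.001]
 [ 0.    -0.001 -1.   ]] 91.8773504271527
```

View pics/s0.png

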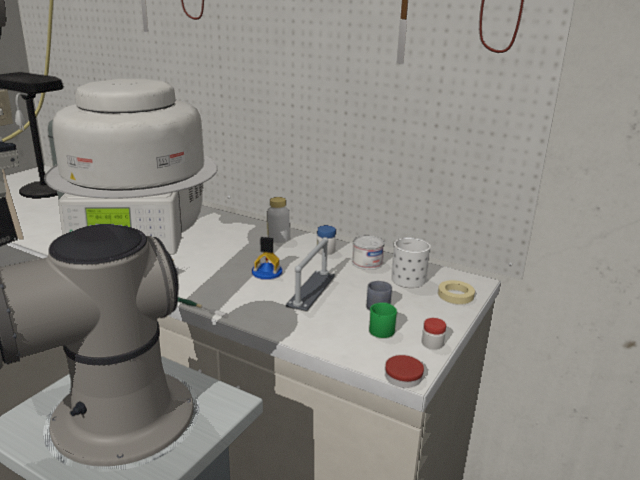

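View pics/t0.png

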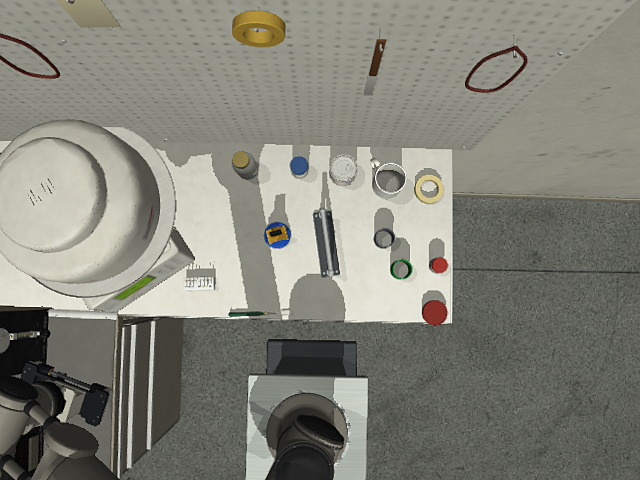

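The scene view shows the former with the guard at about (267,262), the rail at (313,278), the ring at (379,294) and the green decoy at (383,320). In the top view the former is at (277,235), the rail runs (321,212)–(331,274), and the ring is at (384,239). I'll enlarge the top view.

```bash
python3 - <<'E'
from h import *
im=cv2.imread('pics/t0.png')[200:290,255:415]
cv2.imwrite('pics/t0c.png',cv2.resize(im,None,fx=5,fy=5,interpolation=cv2.INTER_CUBIC))
E
```

```text
(no output)
```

View pics/t0c.png

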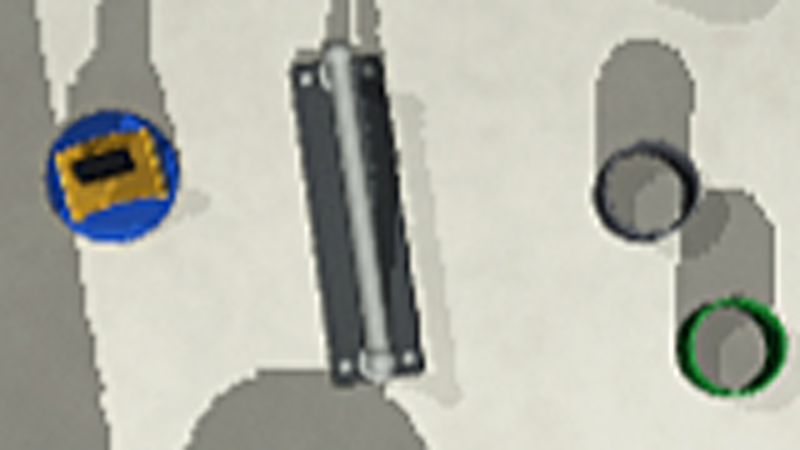

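The crop shows the disc centre at (113,176), the fin top centre at (103,164) with its long axis from (73,170) to (133,157), the rail balls at (338,54) and (378,365), and the ring rim centre at (646,191).

```bash
python3 - <<'E'
from h import *
d=load('t0')
f=lambda x,y:(255+x/5-.4,200+y/5-.4)
for n,x,y,z in [('disc',113,176,10),('fin',103,164,90),('finL',73,170,90),('finR',133,157,90),('ballfar',338,54,95),('ballnear',378,365,95),('plate1',290,66,8),('plate2',380,56,8),('plate3',333,385,8),('plate4',424,372,8),('ring',646,191,50),('green',733,346,50)]:
    print(n,atz(d,f(x,y),z).round(1))
E
```

```text
disc [523.5  91.7  10. ]
fin [521.8  90.2  90. ]
finL [518.3 105.3  90. ]
finR [525.7  75.2  90. ]
ballfar [580.1 -27.1  95. ]
ballnear [423.7 -50.9  95. ]
plate1 [585.6  -1.6   8. ]
plate2 [592.3 -50.    8. ]
plate3 [414.6 -29.    8. ]
plate4 [422.7 -77.4   8. ]
ring [ 518.7 -189.7   50. ]
green [ 438.9 -236.2   50. ]
```

>>> apply_moves(commands=[[-316,-324,0,1.037],[-316,-324,0,1.037],[-316,-324,0,1.037],[-316,-324,0,1.037],[-316,-324,0,1.037],[-316,-324,0,1.037],[-316,-324,0,1.037],[-316,-324,0,1.037],[-316,-324,0,1.037],[-316,-324,0,1.037],[-316,-324,0,1.037],[-316,-324,0,1.037]], hand=100)

```text
clock: 1.35
ee_pos: [360.0, 101.7, 248.5]
tool_rot: [[-0.238, 0.971, -0.001], [0.971, 0.238, 0.0], [0.001, -0.001, -1.0]]
wrist_force: [-0.2, 0.0, -0.1]
gripper_width: 91.7
grasp_force: 0.0
```

>>> apply_moves(commands=[[-49,154,30,0],[-49,154,30,0],[-49,154,30,0],[-49,154,30,0],[-49,154,30,0],[-49,154,30,0],[-49,154,30,0]])

```text
clock: 2.05
ee_pos: [520.6, 91.2, 219.2]
tool_rot: [[-0.24, 0.971, -0.0], [0.971, 0.24, 0.0], [0.0, -0.0, -1.0]]
wrist_force: [-0.0, -0.1, 0.0]
gripper_width: 91.6
grasp_force: 0.0
```

```bash
python3 - <<'E'
from h import *
d=snap('wrist','w1');s=get_obs();print(s['ee_pos'],np.round(s['tool_rot'],4).tolist())
t=np.radians(13.8)
c=np.array([521.8,90.2]);ux=np.array([np.cos(t),np.sin(t)]);uy=np.array([-ux[1],ux[0]])
for a,b in((5,15),(5,-15),(-5,-15),(-5,15)): print(proj(d,[*(c+a*ux+b*uy),90]).round(1))
E
```

```text
[520.74498334  90.91156329 219.35197768] [[-0.2393, 0.971, 0.0004], [0.971, 0.2393, 0.0002], [0.0001, 0.0004, -1.0]]
[[334.6 215.2]]
[[334.3 253.6]]
[[321.2 253.6]]
[[321.1 215.2]]
```

View pics/w1.png

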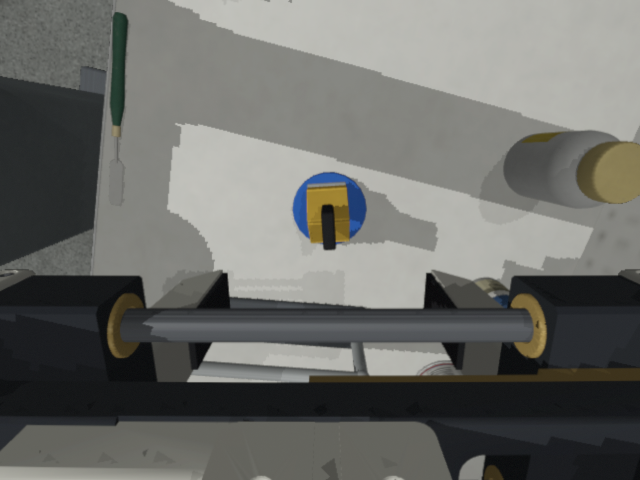

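The guard and fin are close to prediction: the fin top is around (328,228) and the disc around (329,207). I'll check on an enlargement.

```bash
python3 - <<'E'
from h import *
im=cv2.imread('pics/w1.png')[160:260,280:380]
cv2.imwrite('pics/w1c.png',cv2.resize(im,None,fx=6,fy=6,interpolation=cv2.INTER_CUBIC))
E
```

```text
(no output)
```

View pics/w1c.png

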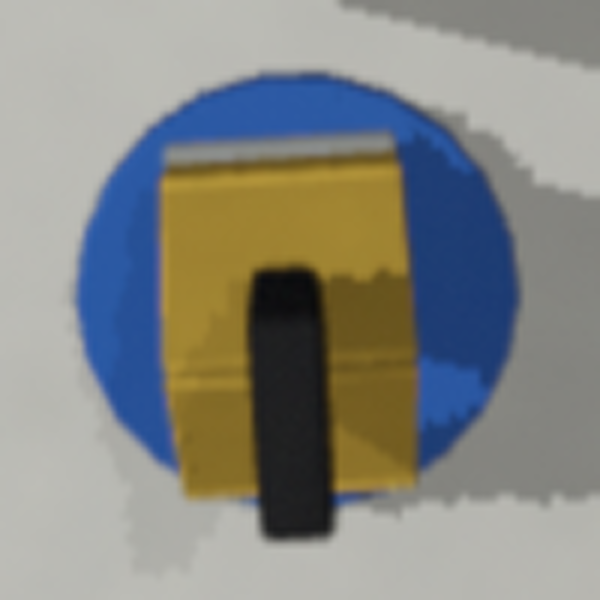

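The fin top corners in the crop are (250,315), (325,315), (334,537) and (264,537). The ridge runs (165,378)–(415,362), the disc spans x 77–520, and its top edge is at y=72.

```bash
python3 - <<'E'
from h import *
d=load('w1')
f=lambda x,y:(280+x/6-.4,160+y/6-.4)
P=[atz(d,f(*p),90) for p in((250,315),(325,315),(334,537),(264,537))]
print(np.round(P,1).tolist(),np.mean(P,0))
v=(P[0]+P[1]-P[2]-P[3])/2;print(np.linalg.norm(v),'yaw',np.degrees(np.arctan2(-v[0],v[1])))
a,b=atz(d,f(165,378),56),atz(d,f(415,362),56);v=b-a;print(v,'ridgeyaw',np.degrees(np.arctan2(v[1],v[0])))
a,b=atz(d,f(165,150),10),atz(d,f(393,133),10);v=b-a;print('footyaw',np.degrees(np.arctan2(v[1],v[0])))
print('disc',atz(d,f(298.5,290),8))
E
```

```text
[[512.9, 105.9, 90.0], [521.9, 108.1, 90.0], [530.1, 80.5, 90.0], [521.4, 78.4, 90.0]] [521.59115293  93.23016474  90.        ]
28.762125491868467 yaw 16.843150822481576
[33.45963718 10.64698265  0.        ] ridgeyaw 17.651266259299597
footyaw 18.150057790656568
disc [522.55556032  94.68109364   8.        ]
```

>>> apply_moves(commands=[[1.3,1.5,40,-0.063],[1.3,1.5,80,-0.063],[1.3,1.5,110,-0.063],[1.3,1.5,128,-0.063],[1.3,1.5,136,-0.063],[1.3,1.5,136,-0.063],[1.3,1.5,136,-0.063]])

```text
clock: 2.8
ee_pos: [523.6, 91.7, 84.0]
tool_rot: [[-0.299, 0.954, 0.002], [0.954, 0.299, 0.0], [-0.0, 0.002, -1.0]]
wrist_force: [-0.4, -0.0, 0.2]
gripper_width: 92.2
grasp_force: 0.0
```

>>> apply_moves(commands=[[0,0,0,0],[0,0,0,0],[0,0,0,0],[0,0,0,0],[0,0,0,0],[0,0,0,0],[0,0,0,0],[0,0,0,0],[0,0,0,0],[0,0,0,0]], hand=0, newtons=15)

```text
clock: 3.8
ee_pos: [523.0, 91.5, 82.7]
tool_rot: [[-0.298, 0.954, -0.0], [0.954, 0.298, 0.0], [0.0, 0.0, -1.0]]
wrist_force: [-0.8, 0.6, -0.6]
gripper_width: 16.9
grasp_force: 0.0
```

>>> apply_moves(commands=[[0,0,0,0],[0,0,0,0],[0,0,0,0],[0,0,0,0]])

```text
clock: 4.2
ee_pos: [523.0, 91.5, 82.6]
tool_rot: [[-0.298, 0.954, -0.0], [0.954, 0.298, 0.0], [0.0, -0.0, -1.0]]
wrist_force: [-1.9, 0.4, -0.4]
gripper_width: 10.4
grasp_force: 15.0
```

>>> apply_moves(commands=[[0,0,-10,0],[0,0,-25,0],[0,0,-45,0],[0,0,-70,0],[0,0,-95,0],[0,0,-115,0],[0,0,-115,0]])

```text
clock: 4.9
ee_pos: [524.6, 91.6, 201.2]
tool_rot: [[-0.298, 0.954, 0.007], [0.954, 0.298, 0.0], [-0.002, 0.006, -1.0]]
wrist_force: [0.1, -0.1, -1.3]
gripper_width: 9.9
grasp_force: 15.0
```

>>> apply_moves(commands=[[-15,-7,0,0.02],[-40,-20,0,0.05],[-70,-34,0,0.09],[-95,-46,0,0.12],[-112,-55,0,0.145],[-119,-58,0,0.152],[-119,-58,0,0.152],[-119,-58,0,0.152]])

```text
clock: 5.7
ee_pos: [503.1, -38.7, 197.4]
tool_rot: [[-0.151, 0.989, -0.0], [0.989, 0.151, 0.001], [0.001, -0.0, -1.0]]
wrist_force: [-0.3, -0.5, -0.3]
gripper_width: 10.0
grasp_force: 15.0
```

```bash
python3 - <<'E'
from h import *
d=snap('scene','s2');w=snap('wrist','w2');s=get_obs();print(s['ee_pos'],np.round(s['tool_rot'],4).tolist(),s['gripper_width'])
im=cv2.resize(d['color'][200:330,220:380,::-1],None,fx=4.5,fy=4.5,interpolation=cv2.INTER_CUBIC)
cv2.imwrite('pics/s2c.png',im)
E
```

```text
[503.2614727  -38.42027615 197.5579429 ] [[-0.1518, 0.9884, -0.0002], [0.9884, 0.1518, 0.0004], [0.0004, -0.0001, -1.0]] 10.05275019220077
```

View pics/s2c.png

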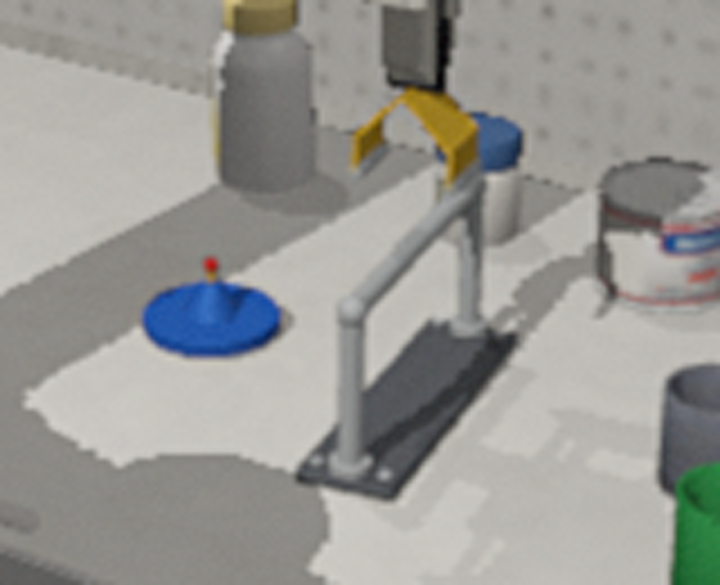

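The guard is held level above the bar. The red ball is at crop (210,262), the near rail ball at (350,310) and the far one at (470,178). I'll cross-check those against my estimates.

```bash
python3 - <<'E'
from h import *
d=load('s2');g=lambda X:((proj(d,X)[0]+.4-[220,200])*4.5).round(1)
print('pin',g([523,93.5,40]),'near',g([424,-51,92]),'far',g([580,-27.3,92]))
f=lambda x,y:(220+x/4.5-.4,200+y/4.5-.4)
print(atz(d,f(210,258),40),atz(d,f(350,310),90))
# guard ridge predicted for TCP: ridge z=197.5-73+46
print('ridge front', g([503.2-17.8,-38.4-2.7,170.5]))
E
```

```text
pin [210.4 258.4] near [347.7 309. ] far [474.1 180.6]
[523.30641661  93.97745559  40.        ] [427.16256422 -50.25522591  90.        ]
ridge front [403.  99.]
```

>>> apply_moves(commands=[[0,0,10,0],[0,0,25,0],[0,0,40,0],[0,0,52,0],[0,0,60,0],[0,0,64,0],[0,0,66,0],[0,0,67,0],[0,0,67,0],[0,0,67,0]])

```text
clock: 6.8
ee_pos: [503.4, -39.4, 131.1]
tool_rot: [[-0.15, 0.989, 0.001], [0.989, 0.15, -0.0], [-0.0, 0.001, -1.0]]
wrist_force: [-0.1, 0.6, -1.1]
gripper_width: 9.7
grasp_force: 15.0
```

>>> apply_moves(commands=[[0,0,0.5,0],[0,0,1,0],[0,0,1.5,0],[0,0,1.5,0],[0,0,1.5,0]])

```text
clock: 7.3
ee_pos: [503.2, -39.3, 129.2]
tool_rot: [[-0.15, 0.989, -0.0], [0.989, 0.15, 0.0], [0.0, -0.0, -1.0]]
wrist_force: [0.4, -0.0, -1.6]
gripper_width: 9.9
grasp_force: 15.0
```

>>> apply_moves(commands=[[0,0,0.5,0],[0,0,1,0],[0,0,1.5,0],[0,0,1.5,0],[0,0,1.5,0]])

```text
clock: 7.8
ee_pos: [503.5, -39.7, 128.0]
tool_rot: [[-0.15, 0.989, 0.001], [0.989, 0.15, -0.001], [-0.001, 0.001, -1.0]]
wrist_force: [-0.2, -2.3, 4.1]
gripper_width: 10.3
grasp_force: 15.0
```

```bash
python3 - <<'E'
from h import *
d=snap('scene','s3');s=get_obs();print(s['ee_pos'],s['wrist_force'])
cv2.imwrite('pics/s3c.png',cv2.resize(d['color'][200:300,260:400,::-1],None,fx=5,fy=5,interpolation=cv2.INTER_CUBIC))
E
```

```text
[503.4887301  -39.66436997 128.02515717] [ 0.74309237 -2.89341833  4.45897126]
```

View pics/s3c.png

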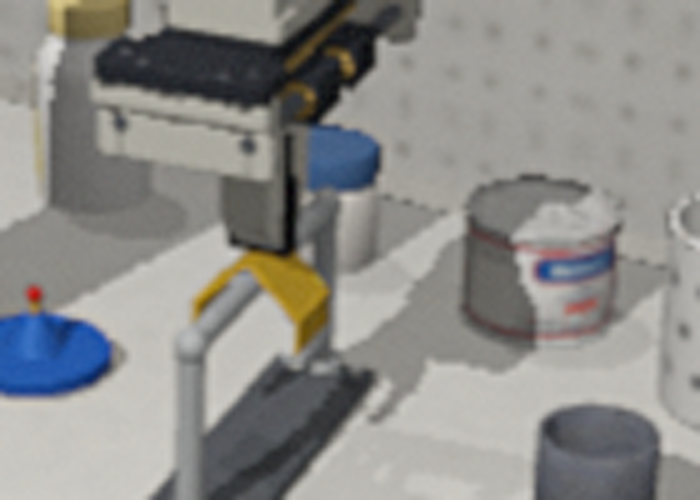

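The guard is seated astride the bar, with a light 4.5 N contact and a slight +y bias. I'll ease it 1 mm in −y and release.

>>> apply_moves(commands=[[-0.6,0,0,0],[-1.2,0,0,0],[-1.2,0,0,0],[-1.2,0,0,0]])

```text
clock: 8.25
ee_pos: [503.5, -40.1, 127.8]
tool_rot: [[-0.15, 0.989, 0.0], [0.989, 0.15, 0.001], [0.001, 0.0, -1.0]]
wrist_force: [2.0, 1.8, 4.6]
gripper_width: 9.9
grasp_force: 15.0
```

>>> apply_moves(commands=[[-0.6,0,0,0],[-0.6,0,0,0],[-0.6,0,0,0],[-0.6,0,0,0],[-0.6,0,0,0],[-0.6,0,0,0],[-0.6,0,0,0],[-0.6,0,0,0]], hand=50)

```text
clock: 9.05
ee_pos: [503.5, -41.1, 127.7]
tool_rot: [[-0.15, 0.989, 0.0], [0.989, 0.15, 0.0], [0.0, 0.0, -1.0]]
wrist_force: [0.6, -0.3, 0.5]
gripper_width: 45.9
grasp_force: 0.0
```

>>> apply_moves(commands=[[0,0,-10,0],[0,0,-30,0],[0,0,-60,0],[0,0,-100,0],[0,0,-140,0],[0,0,-140,0]], hand=100)

```text
clock: 9.65
ee_pos: [505.8, -41.6, 274.0]
tool_rot: [[-0.151, 0.989, 0.011], [0.989, 0.151, -0.003], [-0.004, 0.011, -1.0]]
wrist_force: [0.3, 0.1, -1.0]
gripper_width: 88.7
grasp_force: 0.0
```

>>> apply_moves(commands=[[-50,-3,0,0.15],[-100,-6,0,0.3],[-149,-9,0,0.45],[-149,-9,20,0.6],[-149,-9,50,0.75],[-149,-9,70,0.9],[-149,-9,70,1.05],[-149,-9,70,1.2],[-149,-9,70,1.35],[-149,-9,70,1.5],[-149,-9,70,1.571],[-149,-9,70,1.571]])

```text
clock: 10.85
ee_pos: [516.7, -189.7, 197.5]
tool_rot: [[0.989, 0.15, -0.001], [0.15, -0.989, 0.0], [-0.0, -0.0, -1.0]]
wrist_force: [0.5, 0.1, -0.3]
gripper_width: 91.6
grasp_force: 0.0
```

>>> apply_moves(commands=[[0,0,0,0],[0,0,0,0],[0,0,0,0]])

```text
clock: 11.15
ee_pos: [516.9, -189.8, 197.7]
tool_rot: [[0.989, 0.151, -0.0], [0.151, -0.989, 0.0], [-0.0, -0.0, -1.0]]
wrist_force: [0.1, 0.1, 0.0]
gripper_width: 91.4
grasp_force: 0.0
```

```bash
python3 - <<'E'
from h import *
d=snap('wrist','w4');e=snap('scene','s4');s=get_obs();print(s['ee_pos'],np.round(s['tool_rot'],4).tolist(),s['joints'])
a=np.linspace(0,6.283,4,endpoint=False)
for z in (0,50): print(proj(d,[[518.7+26*np.cos(t),-189.7+26*np.sin(t),z] for t in a]).round().tolist())
W=d['color'][:300,100:500,::-1]
S=cv2.resize(e['color'][215:305,260:380,::-1],(400,300),interpolation=cv2.INTER_CUBIC)
cv2.imwrite('pics/m4.png',np.hstack([W,S]))
E
```

```text
[ 516.95472934 -189.77694078  197.68335854] [[0.9886, 0.1508, -0.0], [0.1508, -0.9886, 0.0001], [0.0, -0.0001, -1.0]] [-2.81357516e+01  2.48376922e+01  8.77115066e+01  5.19451599e-03
  6.74542393e+01  5.31895126e+01]
[[332.0, 183.0], [300.0, 207.0], [323.0, 238.0], [355.0, 215.0]]
[[333.0, 192.0], [295.0, 219.0], [323.0, 254.0], [360.0, 229.0]]
```

View pics/m4.png

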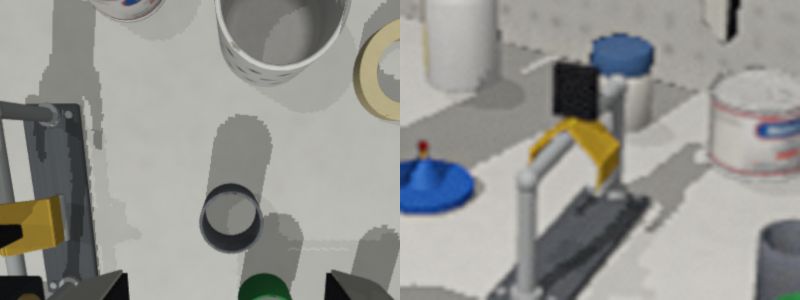

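The guard hangs astride the bar, upright and released. The ring rim spans u 299–364 with its near edge at v 253, which puts the ring at about (518.5, −192). Descending to grip it.

>>> apply_moves(commands=[[1.3,2.4,40,0],[1.3,2.4,80,0],[1.3,2.4,115,0],[1.3,2.4,140,0],[1.3,2.4,155,0],[1.3,2.4,161,0],[1.3,2.4,161,0],[1.3,2.4,161,0]])

```text
clock: 12.05
ee_pos: [519.2, -192.3, 37.5]
tool_rot: [[0.989, 0.15, 0.001], [0.15, -0.989, -0.001], [0.001, 0.001, -1.0]]
wrist_force: [-0.7, -1.0, 0.6]
gripper_width: 92.0
grasp_force: 0.0
```

>>> apply_moves(commands=[[0,0,0,0],[0,0,0,0],[0,0,0,0],[0,0,0,0],[0,0,0,0],[0,0,0,0],[0,0,0,0],[0,0,0,0],[0,0,0,0],[0,0,0,0]], hand=0, newtons=25)

```text
clock: 13.05
ee_pos: [518.7, -192.1, 36.8]
tool_rot: [[0.989, 0.15, 0.0], [0.15, -0.989, -0.0], [0.0, 0.0, -1.0]]
wrist_force: [0.7, -0.8, 1.7]
gripper_width: 51.0
grasp_force: 25.0
```

>>> apply_moves(commands=[[0,0,-5,0],[0,0,-15,0],[0,0,-35,0],[0,0,-60,0],[0,0,-90,0],[0,0,-120,0],[0,0,-150,0],[0,0,-175,0],[0,0,-190,0],[0,0,-195,0],[0,0,-195,0]])

```text
clock: 14.15
ee_pos: [518.6, -191.9, 232.3]
tool_rot: [[0.989, 0.15, 0.001], [0.15, -0.989, -0.0], [0.001, 0.001, -1.0]]
wrist_force: [-0.3, -0.8, -1.3]
gripper_width: 50.8
grasp_force: 25.0
```

>>> apply_moves(commands=[[1,-8,0,-0.05],[4,-24,0,-0.15],[8,-50,0,-0.3],[13,-80,0,-0.45],[19,-113,0,-0.6],[25,-148,0,-0.75],[31,-183,0,-0.9],[36,-215,0,-1.05],[41,-244,0,-1.2],[45,-266,0,-1.35],[47,-278,0,-1.48],[47.5,-282,0,-1.571]])

```text
clock: 15.35
ee_pos: [522.3, 95.5, 230.2]
tool_rot: [[-0.157, 0.988, -0.003], [0.988, 0.157, 0.0], [0.001, -0.003, -1.0]]
wrist_force: [-0.7, -0.4, -1.8]
gripper_width: 51.2
grasp_force: 25.0
```

>>> apply_moves(commands=[[0,0,10,0],[0,0,30,0],[0,0,55,0],[0,0,80,0],[0,0,95,0],[0,0,100,0],[0,0,100,0],[0,0,100,0]])

```text
clock: 16.15
ee_pos: [523.5, 93.8, 132.0]
tool_rot: [[-0.149, 0.989, 0.001], [0.989, 0.149, 0.0], [-0.0, 0.001, -1.0]]
wrist_force: [0.1, -0.0, -2.4]
gripper_width: 50.8
grasp_force: 25.0
```

```bash
python3 - <<'E'
from h import *
d=snap('wrist','w5');e=snap('scene','s5');s=get_obs();print(s['ee_pos'],np.round(s['tool_rot'],4).tolist(),s['grasp_force'],s['gripper_width'])
S=cv2.resize(e['color'][205:295,220:310,::-1],(500,500),interpolation=cv2.INTER_CUBIC)
W=d['color'][100:350,250:400,::-1];W=cv2.resize(W,(300,500))
cv2.imwrite('pics/m5.png',np.hstack([W,S]))
E
```

```text
[523.72690098  93.90840507 132.51772046] [[-0.1498, 0.9887, 0.0017], [0.9887, 0.1498, 0.0001], [-0.0001, 0.0017, -1.0]] 24.99851217493415 50.94588335792366
```

View pics/m5.png

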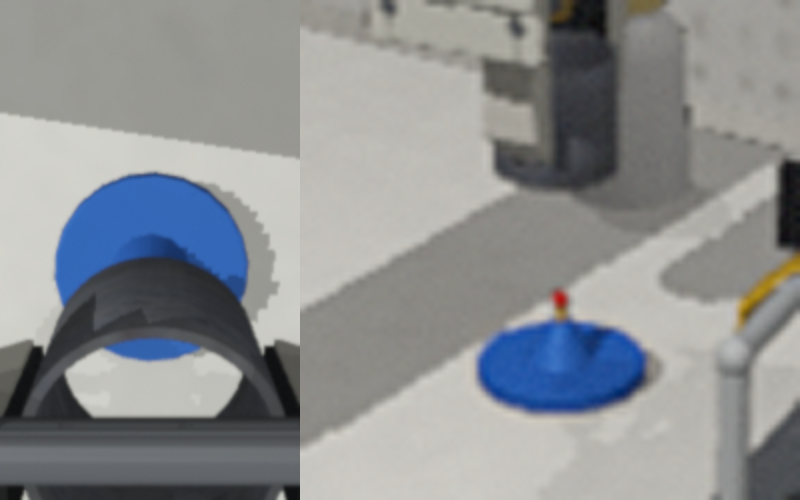

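The ring is held upright over the former. In the scene crop, its lower edge spans x 494–617 with its lowest point at y 187, and the red ball is at (561,293). In the wrist crop, the disc spans x 55–248 with its top at y 173, and the ring's lower outer edge top is at y≈257.

```bash
python3 - <<'E'
from h import *
e=load('s5');w=load('w5')
a=np.linspace(0,2*np.pi,360)
circ=lambda x,y,r,z:np.c_[x+r*np.cos(a),y+r*np.sin(a),0*a+z]
S=lambda X:(proj(e,X)+.4-[220,205])*500/90+[300,0]
W=lambda X:(proj(w,X)+.25-[250,100])*2
def bb(p): return p.min(0).round(1),p.max(0).round(1)
for n,x,y in(('tcp',523.7,93.9),('x+2',525.7,93.9),('y+2',523.7,95.9)):
    print(n,'scene',bb(S(circ(x,y,26,95.7))),'wrist',bb(W(circ(x,y,26,95.7))),'top',bb(W(circ(x,y,26,145.7))))
print('pin',S([[523.2,93.8,40]]),'disc',bb(W(circ(523.2,93.8,36,10))))
E
```

```text
tcp scene (array([494.3, 142. ]), array([622.4, 192.4])) wrist (array([ 51.9, 263.1]), array([257.4, 454.3])) top (array([ 16.4, 335.7]), array([294.3, 583.5]))
x+2 scene (array([497.2, 140.5]), array([625.2, 190.8])) wrist (array([ 59.8, 264.3]), array([265.1, 455.3])) top (array([ 27. , 337.3]), array([304.7, 584.8]))
y+2 scene (array([490.3, 141. ]), array([618.4, 191.3])) wrist (array([ 52.8, 255.3]), array([258.8, 447.5])) top (array([ 17.4, 325.2]), array([296.4, 575. ]))
pin [[559.46418973 290.93412171]] disc (array([ 54.4, 173.4]), array([250.9, 362.8]))
```

>>> apply_moves(commands=[[-1.4,-0.7,5,0],[-1.4,-0.7,14,0],[-1.4,-0.7,25,0],[-1.4,-0.7,35,0],[-1.4,-0.7,42,0],[-1.4,-0.7,45,0],[-1.4,-0.7,45.5,0],[-1.4,-0.7,45.5,0],[-1.4,-0.7,45.5,0],[-1.4,-0.7,45.5,0]])

```text
clock: 17.25
ee_pos: [523.0, 92.5, 86.6]
tool_rot: [[-0.15, 0.989, 0.001], [0.989, 0.15, 0.0], [-0.0, 0.001, -1.0]]
wrist_force: [-0.0, -0.5, -1.8]
gripper_width: 50.8
grasp_force: 25.0
```

```bash
python3 - <<'E'
from h import *
e=snap('scene','s6');w=snap('wrist','w6');s=get_obs();print(s['clock'],s['ee_pos'],s['grasp_force'],s['gripper_width'],np.abs(s['joint_vel']).max())
S=cv2.resize(e['color'][225:285,230:330,::-1],(800,480),interpolation=cv2.INTER_CUBIC)
cv2.imwrite('pics/m6.png',S)
a=np.linspace(0,2*np.pi,360)
P=lambda X:(proj(e,X)+.4-[230,225])*8
c=P(np.c_[523.2+26*np.cos(a),93.8+26*np.sin(a),0*a+50]);print(c.min(0),c.max(0),P([[523.2,93.8,40]]))
E
```

```text
17.35 [522.89688359  92.52069633  86.52095474] 24.998484374955297 51.04244616394511 0.13008974258597236
[202.12838943 189.71787786] [384.11051115 266.48734681] [[293.62843321 258.94513526]]
```

View pics/m6.png

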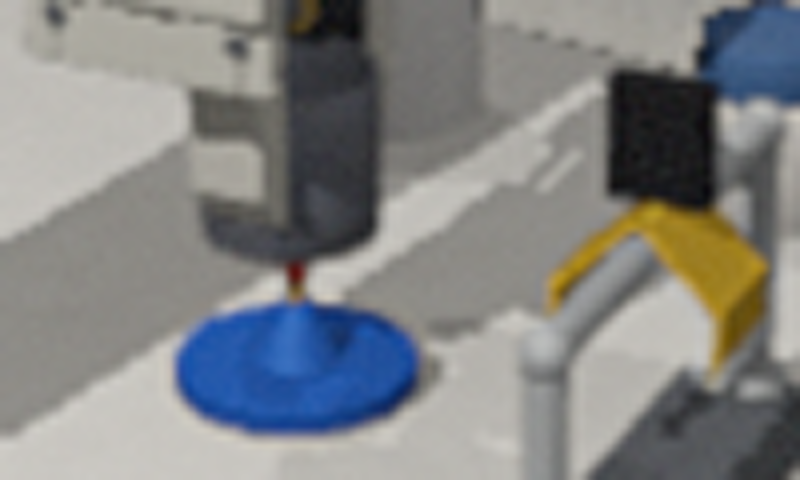

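The ring is hovering just above the red ball (crop 296,270), with its lower edge at y≈262 and spanning x 203–379. The guard is still hanging. I'll check the centring numerically.

```bash
python3 - <<'E'
from h import *
from scipy.optimize import least_squares
a=np.linspace(0,2*np.pi,720)
for n in('s2','s6','w1'):
    d=load(n);c=d['color'].astype(int);m=((c[...,2]-c[...,0]>50)&(c[...,2]-c[...,1]>25)).astype(np.uint8)
    k,l,st,ce=cv2.connectedComponentsWithStats(m)
    x0,y0=(proj(d,[[523,94,10]])[0]).astype(int)
    best=min((i for i in range(1,k) if st[i,4]>60),key=lambda i:np.hypot(*(ce[i]-[x0,y0])))
    b=st[best]; u=[b[0]-.5,b[0]+b[2]-.5]
    v=b[1]-.5 if n=='w1' else b[1]+b[3]-.5
    def r(p):
        q0=np.vstack([proj(d,np.c_[p[0]+36*np.cos(a),p[1]+36*np.sin(a),0*a+z]) for z in(0,10)])
        return [q0[:,0].min()-u[0],q0[:,0].max()-u[1],(q0[:,1].min() if n=='w1' else q0[:,1].max())-v]
    s=least_squares(r,[523,94]);print(n,b,s.x.round(2),np.round(s.fun,2))
d=load('s6');c=d['color'].astype(int).sum(2)
for row in(250,252,254): print(row,c[row,250:284].tolist())
red=(d['color'][...,0].astype(int)-d['color'][...,1]>60)[245:268,255:280];print('red',np.argwhere(red)+[245,255])
def ring(x,y,z0):
    q=np.vstack([proj(d,np.c_[x+26*np.cos(a),y+26*np.sin(a),0*a+z]) for z in (z0,z0+10)]);return q[:,0].min(),q[:,0].max(),q[:,1].max()
print(ring(523.2,93.8,50),ring(522.9,92.5,50))
w=load('w6');g=w['color'].astype(int)
print('wrist col', g[120:330:3,326].tolist())
p=lambda x,y,z:proj(w,np.c_[x+26*np.cos(a),y+26*np.sin(a),0*a+z])[:,1].min()
print('ring far edge lower/upper pred',p(523.2,93.8,50),p(523.2,93.8,100))
E
```

```text
s2 [252 263  30  16 396] [528.22  97.07] [-0.49  0.5  -0.05]
s6 [252 263  30  16 395] [528.22  97.07] [-0.49  0.5  -0.05]
w1 [ 293  173   73   65 1614] [522.91  91.79] [-0.88  0.88  0.05]
250 [409, 408, 416, 415, 369, 286, 258, 270, 272, 279, 322, 346, 332, 307, 315, 274, 180, 151, 198, 229, 229, 214, 200, 170, 164, 150, 159, 337, 522, 583, 580, 575, 567, 568]
252 [407, 409, 411, 414, 380, 279, 214, 202, 203, 219, 258, 256, 263, 256, 293, 258, 175, 132, 156, 193, 216, 207, 195, 178, 161, 142, 143, 395, 547, 579, 570, 571, 568, 575]
254 [410, 405, 412, 417, 397, 330, 241, 213, 223, 229, 223, 228, 224, 227, 201, 166, 180, 183, 157, 170, 184, 182, 163, 137, 128, 137, 276, 494, 576, 572, 570, 557, 538, 490]
red []
(np.float64(254.7813264900742), np.float64(277.6138200905261), np.float64(257.91092947420094)) (np.float64(255.1673114683583), np.float64(278.0119081394713), np.float64(258.0958235679113))
wrist col [[154, 154, 149], [153, 153, 148], [153, 153, 148], [153, 153, 148], [153, 153, 148], [153, 153, 147], [153, 153, 148], [153, 153, 148], [153, 153, 148], [153, 153, 148], [153, 153,
[... 293 characters left out ...]
53, 106, 186], [54, 106, 185], [54, 106, 186], [53, 104, 185], [53, 105, 185], [53, 105, 186], [55, 106, 186], [54, 106, 186], [49, 78, 135], [46, 48, 51], [50, 52, 55], [54, 56, 60], [56, 57, 61], [58, 61, 63], [57, 60, 65], [64, 67, 71], [66, 68, 71], [68, 70, 75], [65, 69, 71], [55, 57, 58], [78, 79, 84], [81, 82, 87], [114, 37, 36], [120, 33, 30], [95, 61, 109], [52, 99, 175], [52, 100, 175], [52, 100, 175], [52, 100, 175], [51, 99, 174], [54, 101, 175], [54, 100, 175], [53, 101, 175], [53, 101, 175], [151, 158, 178], [64, 65, 64], [67, 69, 71], [73, 76, 79], [74, 76, 79], [85, 88, 91], [110, 113, 117], [111, 114, 118]]
ring far edge lower/upper pred 228.92799757419962 264.33590286895895
```

```bash
python3 - <<'E'
from h import *
a=np.linspace(0,2*np.pi,1440)
w=load('w6');g=w['color'].astype(int)
for v in (193,194,195,196,197,226,227,228,229,230,231,260,262,264,266,267,268): print(v,g[v,324:329].mean(0).round().tolist())
m=(g[...,0]-g[...,1]>40)&(g[...,2]<80); q=np.argwhere(m[255:290,300:350])+[255,300]; print('red v',q[:,0].min(),q[:,0].max(),'u',q[:,1].min(),q[:,1].max(),q.mean(0),len(q))
c=lambda x,y,r,z:proj(w,np.c_[x+r*np.cos(a),y+r*np.sin(a),0*a+z])
for y in (92,94,96): print(y,'disc top',c(523.2,y,36,10)[:,1].min().round(2),c(523.2,y,36,10)[:,0].min().round(2),c(523.2,y,36,10)[:,0].max().round(2),'ring',c(523.2,y,26,50)[:,1].min().round(2),'pin',proj(w,[[523.2,y,37]]).round(1).tolist())
b=(g[...,2]-g[...,0]>50)
for v in (208,214,220): 
    k=np.flatnonzero(b[v,270:390])+270
    p=c(523.2,93.8,36,10); s=p[np.abs(p[:,1]-v)<.4,0]; print(v,k.min()-.5,k.max()+.5,'pred',s.min(),s.max())
dk=(g.sum(2)<250)
for v in (234,238,242):
    k=np.flatnonzero(dk[v,280:370])+280
    p=c(523.2,93.8,26,50); s=p[np.abs(p[:,1]-v)<.5,0]; print('ring',v,k.min()-.5,k.max()+.5,'pred',s.min(),s.max())
E
```

```text
193 [196.0, 197.0, 193.0]
194 [153.0, 156.0, 161.0]
195 [63.0, 76.0, 112.0]
196 [33.0, 67.0, 128.0]
197 [48.0, 92.0, 165.0]
226 [54.0, 105.0, 185.0]
227 [53.0, 99.0, 174.0]
228 [48.0, 78.0, 135.0]
229 [44.0, 50.0, 67.0]
230 [44.0, 46.0, 50.0]
231 [46.0, 48.0, 52.0]
260 [56.0, 58.0, 60.0]
262 [57.0, 58.0, 60.0]
264 [78.0, 80.0, 85.0]
266 [82.0, 83.0, 89.0]
267 [82.0, 82.0, 87.0]
268 [83.0, 76.0, 80.0]
red v 269 275 u 320 333 [272.05633803 326.47887324] 71
92 disc top 198.24 268.13 385.62 ring 232.45 pin [[327.0, 272.5]]
94 disc top 194.9 268.48 386.25 ring 228.54 pin [[327.5, 269.1]]
96 disc top 191.54 268.84 386.89 ring 224.59 pin [[328.1, 265.7]]
208 289.5 362.5 pred 289.52867740412574 365.1464366243313
214 282.5 369.5 pred 283.08415902380375 371.58493591896814
220 278.5 373.5 pred 278.2732788042446 376.3901311560223
ring 234 301.5 350.5 pred 303.7805537084682 351.65027473833027
ring 238 295.5 357.5 pred 296.91882695295055 358.30080704886484
ring 242 290.5 362.5 pred 291.8190457956749 363.3947689347051
```

In the wrist camera the ring and former agree to about 0.5 mm, and the lower edge is about 10 mm above the pin. Handing it in.

```bash
python3 -c "
from bench import *
print(job_done())"
```

```text
the job is handed in; nothing more can be done
None
```

The job is handed in: the guard hangs released astride the bar, and the ring is held upright and still, centred over the former to about 0.5 mm and about 1 cm above the pin.

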